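# Unlock the red signal lamp and hold it clear of its column

### The arm

A 6-joint arm with a two-finger parallel gripper is mounted at the origin on the work surface. World frame = base frame: x ahead of the robot, y to its left, z up, the work surface at z = 0. Lengths are in mm, angles in rad, forces in N, time in s.
With the tool pointing down it reaches from about 350 to 850 mm from the base axis. Payload 8.1 kg.
Tool frame: the origin (TCP) lies midway between the tips of the shut fingers; the grasp point (between the pads) lies 19 mm behind it; x points along the fingers, y is the direction in which the jaws open and shut, and the axes are right-handed (so a half turn about x gives the same grasp; the last joint's range is limited). The gripper opens to 85 mm and grips with 20 to 120 N. Pads are 22 mm wide; open, the fingers measure 114 mm over their backs; the gripper's body (76 mm by 85 mm) begins 54 mm behind the grasp point. The pads swing forward as they close: fully open they stand 13 mm farther back than shut.
Start: joints at [-1.305, 0.13, 1.488, -0, 1.523, -0.085], TCP at [206.21, -563.456, 231.292] pointing down, gripper open.
Joint ranges: [-2.96, 2.96], [-0.89, 2.26], [0.02, 2.5], [-1.34, 4.48], [0, 2.73], [-2.66, 2.66]. Speed limits (rad/s): [2.39, 2.39, 2.79, 3.14, 3.14, 3.14].

### API

Orientations are given as a unit quaternion [w, x, y, z].
In Python, from station import get_state, eyes, r gives the robot as it stands.
- The arm moves only by the shell command python3 -m jog 'ROWS' [FORCE]. ROWS is JSON, a list of rows, each a list of 5 numbers: the shift along the tool's x, y, z in mm, then the turn about the tool's x in rad, then the gripper command: -1 is fully open, 1 is shut, values between are in proportion. In form: [[x, y, z, twist, hand], ...]. A call has 1 to 10 rows; each row shifts and turns the commanded pose from where the row before left it, along the tool's axes as they then stand; what a row does not reach is not made up. A row lasts 1/8 s, in which the tool goes at most 62.5 mm and 10.7 degrees, less where a joint would pass 70% of its speed; a pose out of reach is approached as far as the arm can. A call with a gripper value outside its range is refused whole. The fingers move at their own pace and stop on an object; FORCE is the grip in N (left out, the last holds). Time passes only in rows, so rows that do not move let the fingers close. It gives the time, the measured TCP pose, the force and the opening at its end, in the units of the state.
- get_state(): the state, without advancing time (a new reading comes with each control period).
- eyes.camera(name): name is "side" or "top" or "wrist"; returns (picture, depth): 480x640x3 uint8, red, green, blue; 480x640 float32, mm along the optical axis (not along the pixel's ray), 0 where there is no reading.
- eyes.camera_params(name): a dict with "K" (3x3 intrinsics, pixels), "rvec" (rotation vector, rad) and "tvec" (3), from world to camera coordinates, as OpenCV has them. Camera axes: x right, y down, z forward; pixel columns grow to the right and rows downward; lengths in mm; the calibration is good to about 2 mm. A picture is of the moment at which its call begins: read the wrist's pose just before it. camera_params takes no time and is no camera call; for the wrist camera it gives the pose at the moment of the call.
- r.finish_job(): hands the job in, once; it reports no verdict.
The state is a dict: "time_s": time; "qpos": joint angles; "dq": joint speeds; "joint_efforts": joint torques, N m; "tool_pos": TCP position; "tcp_rot": TCP orientation; "wrist_force": force on the tool from outside, world axes, zero at the start; "torque": the same for the moment, N m; "finger_gap": finger opening in mm.
Only numpy, scipy, OpenCV 4.12 (cv2) and the standard library are available. Lean on these libraries where they do the work, as an engineer would, in place of code of your own. Each camera call takes 0.05 s, during which the arm holds its last target. There are 200 camera calls.

### The job

The red lamp on top of the signal column flickers: turn it anticlockwise (seen from above) out of its bayonet catch, lift it straight up about 10 cm and keep it there over the column, level and still, so that I can clean the contacts beneath it. Finish while still holding it, keep it upright all the way, and do not disturb the other things on the bench.

Things in the scene. Friction and masses are not known exactly. Their poses are not given: they have to be found in the camera images.
- lamp: Red lamp module on top of the signal column, to be taken off: an upright cylinder, 50 mm in diameter, 66 mm high, about 0.1 kg: black skirt (lowest 16 mm, hollow underneath), straight-sided red lens (16 to 58 mm, the place to grip), flat black cap. Origin: centre of its underside; z up its axis; when locked its x axis points along the column's x axis (within about 3 degrees).
- lamp_lens (a point): Centre of the red lamp, on its axis, 36 mm above its underside: mid-height of the lens. Axes as the lamp's.
- column: Signal column, fixed: dark steel plate 120 x 120 x 8 mm, then a black foot, a black terminal element and a green lamp, 50 mm in diameter, up to the red lamp's seat 110 mm above the bench. Origin: centre of the plate's underside; z up, x towards a white line on the rim (one more opposite) that marks the locked place; white dots 43 degrees anticlockwise of them mark the open place.
- column_seat (a point): Point on the column's axis, 110 mm above the bench, where the red lamp's underside sits; axes as the column's. Bayonet: three lugs in the lamp's skirt catch under ledges here. Turned anticlockwise from above, the lamp is free after about 35 degrees (0.6 rad) and meets a stop at 50 (0.87 rad); between these it lifts straight out. Play 1.5 mm sideways; it must rise 13 mm to clear the spigot.
- contact (a joint): Sprung brass contact in the seat, hidden under the lamp: height in m, near 0 while the lamp is locked, 0.003 when the lamp is off. It pushes the lamp up with about 6 N, so the turn is stiff with friction (about 0.1 N m), and the freed lamp rises by up to 3 mm if let be.
- spare: Bystander: amber lamp module of the same size as the red one (50 mm in diameter, 66 mm high), standing on the bench. Origin: centre of its underside.
- multimeter: Bystander: orange handheld multimeter lying on its back on the bench, 180 x 86 mm, 49 mm high over its dial. Origin: centre of its underside; x along its length.
- screwdriver: Bystander: screwdriver with a blue handle lying on the bench, 190 mm long, 26 mm thick. Origin: middle of its length, at bench height; x towards its tip.
Not all that is in view belongs to the job. What is shaped like the lamp but turquoise is not meant.

How it is judged:
By the outcome, as a careful person would: the job done as asked, in the order asked, and still so for the second after the job is handed in, while the arm keeps its last pose, push and grip.
It also fails if it takes over 35 s, if anything falls off the work surface, if the arm or the gripper's body presses on something with over 40 N, if the wrist force passes 120 N, or if a joint passes its speed limit or range.

## Working session

There is one attempt and no reset: what is moved stays moved. The work goes in short steps, Python scripts to look and compute and a shell command to move; the robot and the scene stay as the last step left them, time stands still between calls to the robot, and variables do not carry over. Pictures are saved under pics/ and viewed, about 8 in all and at most 12, crops included, and the job is handed in when it is done.

```bash
mkdir -p pics; ls
python3 - <<'E'
from station import get_state, eyes, r
import cv2,numpy as np
s=get_state();print(s)
a=[]
for n in("side","top"):
    p,d=eyes.camera(n);np.savez(f"pics/{n}0.npz",p=p,d=d);cv2.imwrite(f"pics/{n}0.png",p[:,:,::-1]);print(n,eyes.camera_params(n))
E
```

```text
pics
{'time_s': 0.0, 'qpos': array([-1.30540711e+00,  1.31158363e-01,  1.48929335e+00,  3.20516263e-05,
        1.52300346e+00, -8.53869153e-02]), 'dq': array([ 0.00086976, -0.00092458, -0.00056053, -0.00167208,  0.0024921 ,
       -0.00027095]), 'joint_efforts': array([-6.15762274e-04, -5.69387877e+01, -5.00553489e+01, -1.71782685e-04,
        1.45076652e-02, -4.39815736e-06]), 'tool_pos': array([ 206.06916155, -562.91122511,  230.23838174]), 'tcp_rot': array([-0.1227258 , -0.69621087, -0.1240395 ,  0.69630669]), 'wrist_force': array([-0.20593942, -0.04131456, -0.73100864]), 'torque': array([-0.02037046,  0.0062197 ,  0.04871581]), 'finger_gap': 85.14555763907147}
side {'K': array([[535.93207431,   0.        , 324.56086555],
       [  0.        , 535.93207431, 234.55001077],
       [  0.        ,   0.        ,   1.        ]]), 'rvec': array([ 2.15745369, -0.2129212 ,  0.11404618]), 'tvec': array([-567.17225584,  192.41169359,  963.81565974])}
top {'K': array([[456.21222227,   0.        , 327.80559097],
       [  0.        , 456.21222227, 238.73058215],
       [  0.        ,   0.        ,   1.        ]]), 'rvec': array([ 2.2018644 , -2.1374046 ,  0.09676301]), 'tvec': array([ 53.07838301, 601.58251072, 997.88615128])}
```

View pics/side0.png

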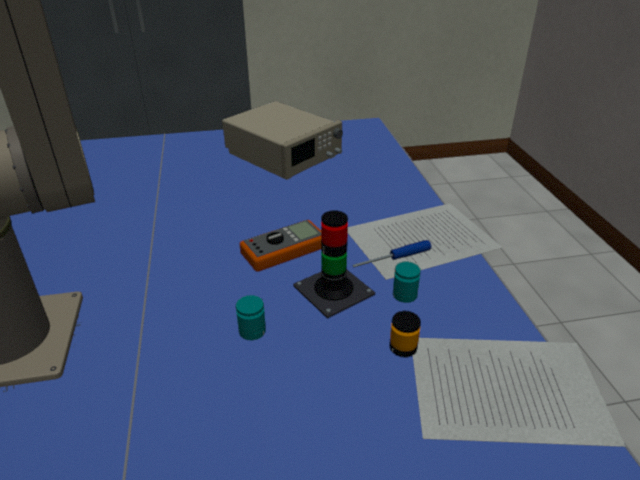

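View pics/top0.png

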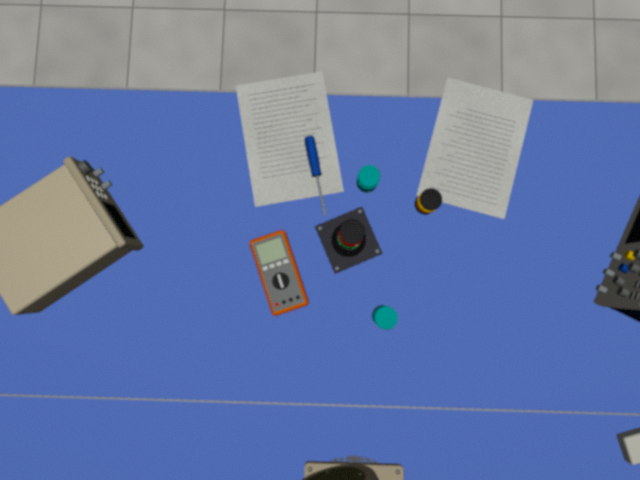

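The red lens is on the column at side (334,230), with its cap at top (351,234). The amber spare is at side (405,333) and top (429,201). The turquoise look-alikes are at side (250,317) and (406,281). Only the red one on the column fits the description. Next I'll locate everything from depth and make one confirming crop.

```bash
cat > h.py <<'E'
import cv2,numpy as np
from station import get_state, eyes, r
from scipy.spatial.transform import Rotation as R
def cloud(d,c):
    v,u=np.mgrid[:480,:640];K=c["K"]
    X=np.dstack([(u-K[0,2])/K[0,0]*d,(v-K[1,2])/K[1,1]*d,d])
    Rm=cv2.Rodrigues(c["rvec"])[0];return (X-c["tvec"])@Rm
def rays(uv,c,z):
    K=c["K"];Rm=cv2.Rodrigues(c["rvec"])[0];uv=np.atleast_2d(uv)
    q=np.c_[(uv-K[[0,1],[2,2]])/K[0,0],np.ones(len(uv))]@Rm
    o=-Rm.T@c["tvec"];return o+q*((z-o[2])/q[:,2])[:,None]
def tool():
    s=get_state();q=s["tcp_rot"];return s,R.from_quat([q[1],q[2],q[3],q[0]]).as_matrix()
E
python3 - <<'E'
from h import *
for n in("side","top"):
    f=np.load(f"pics/{n}0.npz");p,d=f["p"],f["d"];c=eyes.camera_params(n);W=cloud(d,c)
    z=W[...,2]
    m=(abs(z-176)<8)&(d>0)&(abs(W[...,0]-500)<250)&(abs(W[...,1])<200)
    cn,l,st,ce=cv2.connectedComponentsWithStats(m.astype(np.uint8))
    for i in range(1,cn):
        if st[i,4]>60:
            P=W[l==i];print(n,"cap",ce[i],st[i,4],P.mean(0),P.min(0),P.max(0))
    h=cv2.cvtColor(p,cv2.COLOR_RGB2HSV)
    m=((h[...,0]<6)|(h[...,0]>174))&(h[...,1]>200)&(h[...,2]>60)&(abs(W[...,1])<150)&(z>100)
    P=W[m];u=np.argwhere(m);print(n,"red",m.sum(),u.mean(0)[::-1],P.mean(0),P.min(0),P.max(0))
    m=(abs(z-8)<4)&(np.hypot(W[...,0]-480,W[...,1])<120)
    # all tall objects
    m=(z>20)&(z<400)&(d>0)&(abs(W[...,0]-500)<250)&(abs(W[...,1])<300)
    cn,l,st,ce=cv2.connectedComponentsWithStats(m.astype(np.uint8))
    for i in range(1,cn):
        if st[i,4]>60:
            P=W[l==i];print(n,"obj",ce[i].round(),P.mean(0).round(),P.min(0).round(),P.max(0).round())
# plate corners top
f=np.load("pics/top0.npz");p=f["p"];c=eyes.camera_params("top")
g=((p.max(2)<75)*255).astype(np.uint8);g[:,:305]=0;g[:,395:]=0;g[:195]=0;g[285:]=0
k=max(cv2.findContours(g,0,2)[0],key=cv2.contourArea);b=cv2.minAreaRect(k);print(b);print(rays(cv2.boxPoints(b),c,8).round(1),rays([b[0]],c,8))
a=cv2.resize(p[190:290,300:400],None,fx=4,fy=4,interpolation=3)
q=np.load("pics/side0.npz")["p"];a2=cv2.resize(q[200:320,280:380],None,fx=4,fy=4,interpolation=3)
a=np.vstack([a,np.zeros((80,400,3),np.uint8)])
im=np.clip(np.hstack([a,a2]).astype(float)*1.8,0,255).astype(np.uint8)
cv2.imwrite("pics/crop.png",im[:,:,::-1])
s,T=tool();print(T)
E
```

```text
side cap [334.1171875 218.484375 ] 384 [600.24133146  20.89413783 174.931038  ] [576.02437205  -2.55588658 168.01450507] [624.68690458  50.78783568 178.52117315]
side red 461 [334.17353579 234.62472885] [597.47229616   6.21747163 149.21183352] [576.86559563  -2.55588658 125.75087976] [621.59357098  26.79887065 171.01218264]
side obj [307. 246.] [556.  90.  73.] [425.  -3.  20.] [626. 245. 179.]
side obj [404. 278.] [730. -25.  51.] [713. -42.  20.] [750.  11.  69.]
side obj [250. 313.] [430. -68.  52.] [405. -84.  20.] [455. -31.  68.]
side obj [405. 329.] [ 686. -161.   53.] [ 665. -177.   20.] [ 715. -127.   69.]
top cap [351.17635659 231.1375969 ] 516 [601.82097885  25.20158672 175.50580307] [5.77164624e+02 2.83747414e-01 1.68850193e+02] [626.04023951  48.83117979 180.65300639]
top red 27 [346.14814815 242.48148148] [581.15136805  33.69812654 157.16409653] [577.16462363  19.25941004 134.61093563] [600.30812648  50.12647192 174.71352127]
top obj [367. 179.] [731. -13.  60.] [714. -38.  20.] [750.  11.  70.]
top obj [428. 200.] [ 689. -148.   60.] [ 666. -175.   20.] [ 715. -126.   70.]
top obj [350. 234.] [598.  27. 157.] [574.  -4.  20.] [626.  53. 181.]
top obj [278. 272.] [521. 179.  37.] [426. 113.  21.] [616. 247.  52.]
top obj [385. 317.] [432. -56.  63.] [407. -82.  21.] [456. -33.  71.]
((348.19830322265625, 239.62928771972656), (49.63383483886719, 49.502525329589844), 66.80140686035156)
[[629.   99.8   8. ]
 [677.4  -3.8   8. ]
 [573.2 -50.9   8. ]
 [525.6  51.9   8. ]] [[601.02660766  24.23006803   8.        ]]
[[-4.54149020e-04  3.43658566e-01 -9.39094555e-01]
 [ 1.66099319e-03 -9.39093098e-01 -3.43658835e-01]
 [-9.99998517e-01 -1.71590198e-03 -1.44326327e-04]]
```

View pics/crop.png

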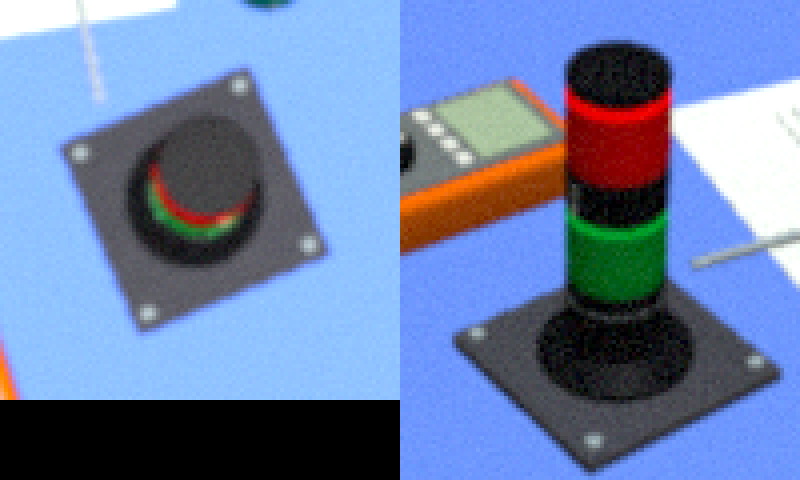

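The crop confirms it: red lens with a black cap, on top of the green element. The axis is at about (601, 24.5) and the cap is at z 176. I'll move above it with the orientation unchanged.

```bash
python3 -m jog '[[-4,-15,-20,0,-1],[-4,-30,-41,0,-1],[-4,-30,-41,0,-1],[-4,-30,-41,0,-1],[-4,-30,-41,0,-1],[0,-30,-41,0,-1],[0,-30,-41,0,-1],[0,-30,-41,0,-1],[0,-30,-41,0,-1],[0,-30,-41,0,-1]]' 50 && python3 -m jog '[[0,-30,-41,0,-1],[0,-30,-41,0,-1],[0,-30,-41,0,-1],[0,-25,-36,0,-1],[0,-16,-25,0,-1],[0,0,0,0,-1],[0,0,0,0,-1]]'
python3 - <<'E'
from h import *
s,T=tool();print(s["time_s"],s["qpos"],s["tool_pos"],s["wrist_force"])
c=eyes.camera_params("wrist");p,d=eyes.camera("wrist");cv2.imwrite("pics/w1.png",p[:,:,::-1]);np.savez("pics/w1.npz",p=p,d=d,**c)
W=cloud(d,c);m=(abs(W[...,2]-176)<6)&(d>0)&(np.hypot(W[...,0]-601,W[...,1]-24)<40)
P=W[m];print(len(P),P.mean(0),P.min(0),P.max(0),np.argwhere(m).mean(0)[::-1])
k=cv2.findContours(m.astype(np.uint8),0,2)[0];k=max(k,key=cv2.contourArea);e=cv2.minEnclosingCircle(k);print(e,cv2.fitEllipse(k),rays([cv2.fitEllipse(k)[0]],c,176))
dw=np.r_[P[:,:2].mean(0),124]-s["tool_pos"];print("tool shift",T.T@dw)
E
```

```text
time_s: 1.35
tool_pos: [474.1, -160.5, 251.0]
tcp_rot: [-0.123, -0.696, -0.123, 0.696]
wrist_force: [1.5, -0.1, 0.5]
finger_gap: 85.7
time_s: 2.22
tool_pos: [600.9, 23.7, 250.7]
tcp_rot: [-0.123, -0.696, -0.123, 0.697]
wrist_force: [0.3, -0.2, 0.5]
finger_gap: 85.5
2.225 [-4.56034340e-02  1.27726176e-01  1.45581895e+00 -3.97277081e-04
  1.55924363e+00  1.17428096e+00] [600.85360925  23.68821924 250.74364576] [ 0.26891738 -0.187625    0.47035027]
4695 [603.33068725  25.28105661 175.58413357] [ 5.77700459e+02 -3.12639300e-02  1.70101564e+02] [626.95844879  49.71281207 177.86430771] [311.63642173 246.00915868]
((311.7136535644531, 246.43128967285156), 39.44820022583008) ((311.66339111328125, 246.02073669433594), (75.4773178100586, 77.69792175292969), 90.98709106445312) [[603.60388859  25.36176731 176.        ]]
tool shift [126.73999524  -0.63214293  -3.03295051]
```

View pics/w1.png

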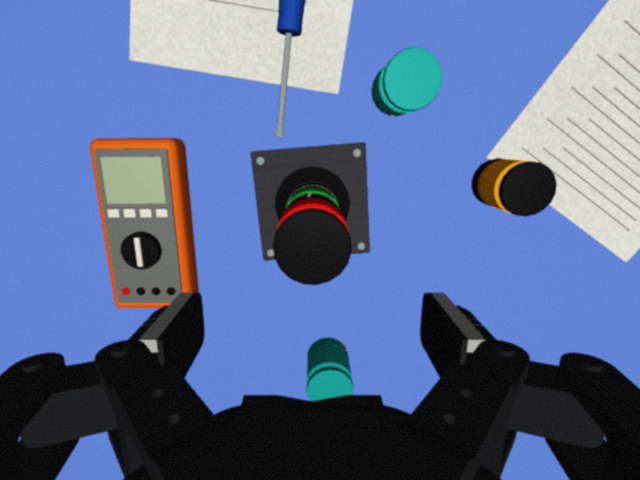

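The wrist view shows the lamp cap at (312,246). That is centred between the fingers, whose midpoint is about x 313. Averaging the views gives (602, 25), so I'll correct by about 1.5 mm, descend, and close gently.

```bash
python3 -m jog '[[10,-0.8,-1.5,0,-1],[25,0,0,0,-1],[25,0,0,0,-1],[25,0,0,0,-1],[20,0,0,0,-1],[15,0,0,0,-1],[6,0,0,0,-1],[0,0,0,0,-1]]' && python3 -m jog '[[0,0,0,0,0],[0,0,0,0,0],[0,0,0,0,0.2],[0,0,0,0,0.3],[0,0,0,0,0.4],[0,0,0,0,0.4]]' 20
python3 - <<'E'
from h import *
s,T=tool();print(s["time_s"],s["tool_pos"],T.T@s["wrist_force"],s["finger_gap"],T.T@s["torque"])
E
```

```text
time_s: 3.28
tool_pos: [602.5, 25.4, 125.3]
tcp_rot: [-0.123, -0.696, -0.123, 0.696]
wrist_force: [-0.5, 0.3, -0.0]
finger_gap: 85.2
time_s: 4.03
tool_pos: [603.1, 25.4, 126.0]
tcp_rot: [0.123, 0.697, 0.123, -0.696]
wrist_force: [-0.4, -0.9, 6.9]
finger_gap: 49.4
4.025 [603.08874335  25.35160824 126.04082129] [-6.91076916  0.68194455  0.65840453] 49.38630415457874 [-0.0044731   0.03117285  0.01382097]
```

The close was well centred: about 1 N sideways and a gap of 49.4 mm. Now I'll firm up the grip and check it from the side camera before turning.

```bash
python3 -m jog '[[0,0,0,0,1],[0,0,0,0,1],[0,0,0,0,1]]' 60
python3 - <<'E'
from h import *
s,T=tool();print(s["time_s"],s["tool_pos"],T.T@s["wrist_force"],s["finger_gap"],T.T@s["torque"])
p,d=eyes.camera("side");a=cv2.resize(p[150:320,250:450],None,fx=3.5,fy=3.5,interpolation=2)
cv2.imwrite("pics/s1.png",np.clip(a[:,:,::-1]*1.8,0,255))
E
```

```text
time_s: 4.4
tool_pos: [603.1, 25.4, 126.2]
tcp_rot: [0.123, 0.697, 0.123, -0.696]
wrist_force: [-0.2, -0.5, 6.6]
finger_gap: 48.6
4.4 [603.10312228  25.36977464 126.19522999] [-6.62414913  0.39813685  0.30286974] 48.61695860404379 [-0.02901439 -0.08704597 -0.07599011][ WARN:0@1.264] global loadsave.cpp:1063 imwrite_ Unsupported depth image for selected encoder is fallbacked to CV_8U.
```

View pics/s1.png

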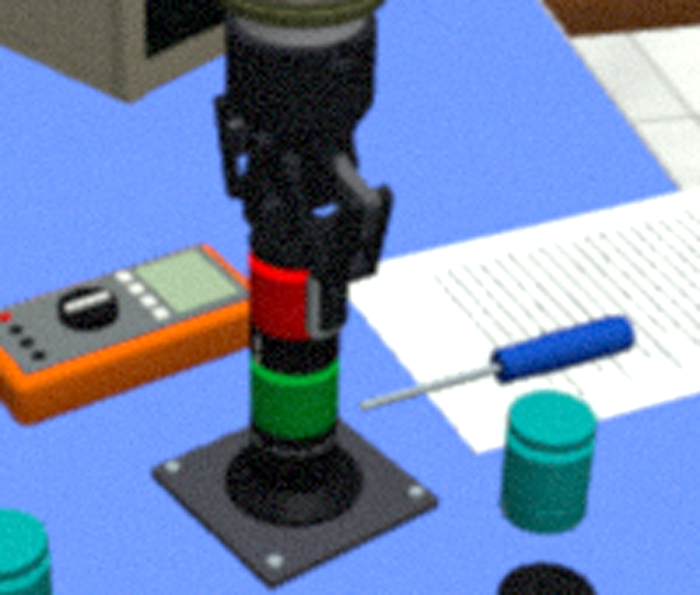

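The pads sit on the red lens at crop (325,300) and stay clear of the green element. Now I'll turn anticlockwise, which is negative about the downward tool x.

```bash
python3 -m jog '[[0,0,0,-0.05,1],[0,0,0,-0.08,1],[0,0,0,-0.08,1],[0,0,0,-0.08,1],[0,0,0,-0.08,1],[0,0,0,0,1]]'
cat > st.py <<'E'
from h import *
s,T=tool();print(s["time_s"],s["tool_pos"],"F",(T.T@s["wrist_force"]).round(2),s["finger_gap"],"M",(T.T@s["torque"]).round(3),"yaw",np.arctan2(T[1,1],T[0,1])+1.2200,"tilt",np.degrees(np.arccos(-T[2,0])),s["qpos"][5])
E
python3 st.py
```

```text
time_s: 5.2
tool_pos: [603.1, 25.6, 126.2]
tcp_rot: [0.25, 0.662, 0.25, -0.661]
wrist_force: [-0.4, 0.2, 7.1]
finger_gap: 48.9
5.2 [603.10840622  25.5842562  126.21736067] F [-7.11 -0.34  0.15] 48.906845458230094 M [ 0.003 -0.003 -0.209] yaw 0.3713387428159005 tilt 0.09029215978805022 0.8058518492124734
```

```bash
python3 -m jog '[[0,0,0,-0.08,1],[0,0,0,-0.08,1],[0,0,0,-0.08,1],[0,0,0,-0.08,1],[0,0,0,-0.05,1],[0,0,0,0,1],[0,0,0,0,1]]'
python3 st.py
python3 - <<'E'
from h import *
p,d=eyes.camera("side");a=cv2.resize(p[200:320,290:390],None,fx=5,fy=5,interpolation=2)
cv2.imwrite("pics/s2.png",np.clip(a[:,:,::-1]*2.2,0,255).astype(np.uint8))
E
```

```text
time_s: 6.08
tool_pos: [603.0, 25.6, 126.2]
tcp_rot: [0.367, 0.605, 0.367, -0.604]
wrist_force: [-0.7, 1.1, 7.8]
finger_gap: 49.1
6.075 [603.02848244  25.64183668 126.1707915 ] F [-7.76 -1.14 -0.69] 49.14710967090832 M [-0.048  0.093 -0.259] yaw 0.7401543352663436 tilt 0.08106869255278981 0.43706458917518
```

View pics/s2.png

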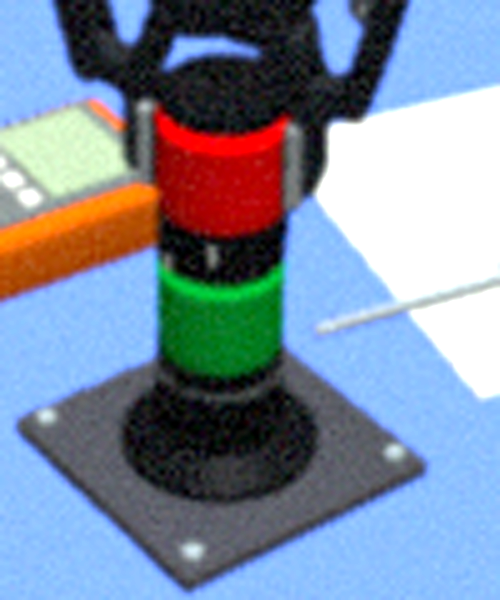

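The lamp's white mark is now at crop (212,255), well round from the column's line at (168,262), so the lamp turned with the jaws by about 0.74 rad. I'll lift straight up slowly.

```bash
python3 -m jog '[[-1,0,0,0,1],[-1,0,0,0,1],[-2,0,0,0,1],[0,0,0,0,1]]'
python3 st.py
```

```text
time_s: 6.62
tool_pos: [602.2, 25.3, 129.0]
tcp_rot: [-0.367, -0.604, -0.367, 0.605]
wrist_force: [1.1, 1.1, 3.8]
finger_gap: 48.7
6.625 [602.23546828  25.28696361 129.04425147] F [-3.78  0.45 -1.5 ] 48.731177096947974 M [0.096 0.068 0.016] yaw 0.7399393595071877 tilt 0.037681418297086836 0.4370974765491581
```

```bash
python3 -m jog '[[-2,0,0,0,1],[-2,0,0,0,1],[-2,0,0,0,1],[0,0,0,0,1]]'
python3 st.py
```

```text
time_s: 7.12
tool_pos: [602.5, 25.3, 135.3]
tcp_rot: [-0.367, -0.605, -0.367, 0.605]
wrist_force: [0.0, 0.1, -1.5]
finger_gap: 48.5
7.125 [602.46031797  25.34421516 135.33455896] F [ 1.54 -0.04 -0.13] 48.523859132882855 M [-0.047  0.031 -0.02 ] yaw 0.7399417407130209 tilt 0.004227146187091357 0.4371077843717528
```

The load is now just the lamp's weight, about 1 N down with no sideways force, so it is free. I'll lift the remaining distance to a total of about 100 mm.

```bash
python3 -m jog '[[-5,0,0,0,1],[-10,0,0,0,1],[-15,0,0,0,1],[-15,0,0,0,1],[-15,0,0,0,1],[-15,0,0,0,1],[-10,0,0,0,1],[-5,0,0,0,1],[0,0,0,0,1],[0,0,0,0,1]]' && python3 -m jog '[[0,0,0,0,1],[0,0,0,0,1],[0,0,0,0,1],[0,0,0,0,1]]'
python3 st.py
python3 - <<'E'
from h import *
for n in("side","top"):
    p,d=eyes.camera(n);c=eyes.camera_params(n);W=cloud(d,c);z=W[...,2]
    h=cv2.cvtColor(p,cv2.COLOR_RGB2HSV)
    m=((h[...,0]<6)|(h[...,0]>174))&(h[...,1]>200)&(h[...,2]>60)&(abs(W[...,1])<100)&(z>100)
    if m.any():print(n,"red",m.sum(),W[m].mean(0),W[m].min(0),W[m].max(0))
    m=(z>20)&(z<100)&(d>0)&(abs(W[...,0]-500)<250)&(abs(W[...,1])<300)
    cn,l,st,ce=cv2.connectedComponentsWithStats(m.astype(np.uint8))
    for i in range(1,cn):
        if st[i,4]>60:P=W[l==i];print(n,"obj",ce[i].round(),P.min(0).round(),P.max(0).round())
    if n=="side":
        a=cv2.resize(p[120:340,230:450],None,fx=2.6,fy=2.6,interpolation=2);cv2.imwrite("pics/s3.png",np.clip(a[:,:,::-1]*2.,0,255).astype(np.uint8))
E
```

```text
time_s: 8.38
tool_pos: [602.1, 25.4, 224.5]
tcp_rot: [-0.367, -0.604, -0.367, 0.605]
wrist_force: [-0.2, -0.7, -0.2]
finger_gap: 48.8
time_s: 8.88
tool_pos: [602.5, 25.4, 225.3]
tcp_rot: [0.367, 0.605, 0.367, -0.605]
wrist_force: [-0.5, 0.2, -0.6]
finger_gap: 49.0
8.875 [602.49658559  25.37956182 225.28823352] F [ 0.65 -0.55  0.01] 49.049487441155904 M [-0.023  0.001  0.018] yaw 0.7399903829778256 tilt 0.0008641471552770362 0.43709193822827747
side red 527 [596.44761889   5.81486438 247.04777195] [576.65149359  -1.51435705 225.3209203 ] [620.12559136  23.92442166 268.49631036]
side obj [282. 242.] [425. 111.  20.] [616. 248.  50.]
side obj [333. 272.] [575.  -3.  20.] [627.  35. 100.]
side obj [404. 278.] [713. -41.  20.] [750.  13.  70.]
side obj [250. 313.] [405. -84.  20.] [455. -32.  68.]
side obj [405. 329.] [ 665. -178.   20.] [ 714. -126.   69.]
top obj [275. 270.] [426. 140.  20.] [617. 248.  51.]
top obj [385. 317.] [407. -82.  22.] [456. -33.  70.]
```

View pics/s3.png

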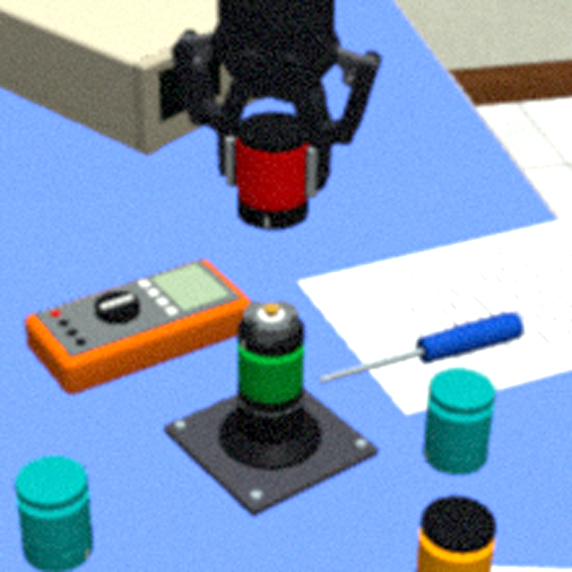

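The lamp hangs level in the jaws at crop (270,175). The column with its exposed brass contact is directly beneath at (270,312), and the bystanders haven't moved. Handing in.

```bash
python3 -m jog '[[0,0,0,0,1],[0,0,0,0,1],[0,0,0,0,1],[0,0,0,0,1]]'; python3 st.py; python3 -c "
from station import r
print(r.finish_job())"
```

```text
time_s: 9.48
tool_pos: [602.5, 25.4, 225.3]
tcp_rot: [-0.367, -0.605, -0.367, 0.605]
wrist_force: [0.8, 1.1, -0.4]
finger_gap: 48.9
9.475 [602.49115568  25.38532051 225.2998981 ] F [ 0.42  0.19 -1.32] 48.867875102808554 M [-0.012  0.046 -0.034] yaw 0.7399908826612434 tilt 0.000703326065052453 0.43710979267741107
the job is handed in; nothing more can be done
None
```

The red lamp is off and held about 99 mm above its seat, over the column, and the job was handed in at 9.5 s. I gripped it by the lens at 60 N, turned it 0.74 rad (42°) anticlockwise and lifted it straight up.

- **Lamp:** the last readings put the tool at (602.5, 25.4) mm, still to within 0.1 mm. Its tilt is below 0.01° and the side picture shows the lamp upright. My estimate of the column axis is (602, 25) mm.
- **Contact:** the side picture shows the brass contact exposed beneath the lamp.
- **Other things on the bench:** the multimeter, the spare and both turquoise parts measured within about 3 mm of where they started. I checked the screwdriver only by eye.
- **Checks that disagreed:**
  - The three cameras differed by about 3 mm on the lamp's position, so I used the mean.
  - The turn showed less torque than the expected 0.1 N m. I think that is because the grip was already carrying the contact's push of about 7 N. The mark on the lamp's skirt confirmed that it turned with the jaws.

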